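# Nest the scoop cups on the trivet

## Task

Put the four scoop cups away as one nest in the middle of the red trivet: stand the large blue cup there first, then nest the yellow one in it, then the green, and the small white one last. Turn each cup so that its handle clears the one below by about a quarter turn, to either side, and every cup sits upright and fully home; leave the apple, the green-capped spice jar and the flat tin where they are.

Things in the scene. Friction and masses are not known exactly. Their poses are not given: they have to be found in the camera images.
- blue_cup: blue open scoop cup, largest of 4: 76 mm high, outer diameter 68 mm at rim, 60 at foot, wall 2.5, inner floor 36 mm above the underside. Origin: centre of underside, z up. Handle along +x: 8 mm rod, axis 8 mm below the rim, out to 62 mm from the cup axis, then hanging open-ended to 20 mm above the underside. A nested cup stands 34 mm proud of this rim; aligned handles foul each other
- yellow_cup: yellow open scoop cup, second largest of 4: 74 mm high, outer diameter 57 mm at rim, 49 at foot, wall 2.5, inner floor 36 mm above the underside. Origin: centre of underside, z up. Handle along +x: 8 mm rod, axis 8 mm below the rim, out to 56.5 mm from the cup axis, then hanging open-ended to 18 mm above the underside. Nested, it stands 34 mm proud of the rim below
- green_cup: green open scoop cup, second smallest of 4: 72 mm high, outer diameter 46 mm at rim, 38 at foot, wall 2.5, inner floor 36 mm above the underside. Origin: centre of underside, z up. Handle along +x: 8 mm rod, axis 8 mm below the rim, out to 51 mm from the cup axis, then hanging open-ended to 16 mm above the underside. Nested, it stands 34 mm proud of the rim below
- white_cup: white open scoop cup, smallest of 4: 70 mm high, outer diameter 35 mm at rim, 27 at foot, wall 2.5, inner floor 36 mm above the underside. Origin: centre of underside, z up. Handle along +x: 8 mm rod, axis 8 mm below the rim, out to 45.5 mm from the cup axis, then hanging open-ended to 14 mm above the underside. Nested, it stands 34 mm proud of the rim below
- trivet: red square trivet, 180 x 180 mm with rounded corners, 5 mm thick, fixed to the counter. Origin: centre of its underside (5 mm below its top face)
- apple: red apple, 71 mm across, 72 mm high, left of the work; origin: centre of its underside. Bystander
- spice_jar: small round spice jar with a green cap, 46 mm across, 106 mm high, at the back; origin: centre of its underside. Bystander
- tuna_tin: flat round green and gold tin, 86 mm across, 40 mm high, at the back right; origin: centre of its underside. Bystander
Things that resemble listed ones, but are neither listed nor needed, are in the scene too. Several things have the shape of the blue_cup; the one meant has the colours described above. Several things have the shape of the white_cup; the one meant has the colours described above.

How it is judged (in metres and radians):
On the way, in this order (a step that is already met when the one before it is completed fails the run):
1. the blue cup stands upright in the middle of the red trivet (horizontal distance between blue_cup and trivet below 0.02 m and z of blue_cup in the frame of trivet between 0.001 and 0.009 m and angle between blue_cup's own z axis and vertical below 0.06 rad), for 0.2 s.
2. the yellow cup is fully seated in the blue cup, its handle about a quarter turn from that cup's (horizontal distance between yellow_cup and blue_cup below 0.01 m and z of yellow_cup in the frame of blue_cup between 0.031 and 0.041 m and angle between the x axis of yellow_cup and the x axis of blue_cup, either way round above 0.87 rad and angle between yellow_cup's own z axis and vertical below 0.06 rad), for 0.2 s.
3. the green cup is fully seated in the yellow cup, its handle about a quarter turn from that cup's (horizontal distance between green_cup and yellow_cup below 0.01 m and z of green_cup in the frame of yellow_cup between 0.031 and 0.041 m and angle between the x axis of green_cup and the x axis of yellow_cup, either way round above 0.87 rad and angle between green_cup's own z axis and vertical below 0.06 rad), for 0.2 s.
4. the white cup is fully seated in the green cup, its handle about a quarter turn from that cup's (horizontal distance between white_cup and green_cup below 0.01 m and z of white_cup in the frame of green_cup between 0.031 and 0.041 m and angle between the x axis of white_cup and the x axis of green_cup, either way round above 0.87 rad and angle between white_cup's own z axis and vertical below 0.06 rad), for 0.2 s.
At the end, for the whole second after the job is handed in: Blue cup upright on the trivet, within 20 mm of its centre; yellow in blue, green in yellow, white in green, each within 10 mm of the axis of the cup below, underside 31 to 41 mm above that cup's underside, handles 50 to 130 degrees apart, upright within 0.06 rad; at rest (all of step 1 and all of step 2 and all of step 3 and all of step 4 and linear speed of each of blue_cup, yellow_cup, green_cup, white_cup below 0.02 m/s); the robot touches nothing.
It fails at once if the apple was pushed more than 30 mm from its place (distance of apple from where it was at the start of the episode above 0.03 m).
It fails at once if the spice jar with the green cap was pushed more than 30 mm from its place (distance of spice_jar from where it was at the start of the episode above 0.03 m).
It fails at once if the flat tin was pushed more than 30 mm from its place (distance of tuna_tin from where it was at the start of the episode above 0.03 m).
It also fails if it takes over 120 s, if anything falls off the work surface, if the arm or the gripper's body presses on something with over 40 N, if the wrist force passes 120 N, or if a joint passes its speed limit or range.

## Robot

A 6-joint arm with a two-finger parallel gripper is mounted at the origin on a cart in front of the work surface, level with it; the furniture and walls round the work are solid. World frame = base frame: x ahead of the robot, y to its left, z up, the work surface at z = 0. Lengths are in mm, angles in rad, forces in N, time in s.
With the tool pointing down it reaches from about 350 to 875 mm from the base axis. Payload 15.5 kg.
Tool frame: the origin (TCP) lies at the very end of the fingers, on their centre line; the grasp point (between the pads) lies 19 mm behind it (manip.tcp_to_grasp is the distance from the TCP to the grasp point, in mm); z points along the fingers, y is the line along which they close (so a half turn about z gives the same grasp; the last joint's range is limited). The gripper opens to 85 mm and grips with 20 to 120 N. Pads are 22 mm wide; open, the fingers measure 114 mm over their backs; the gripper's body (76 mm by 85 mm) begins 54 mm behind the grasp point. The pads swing forward as they close: fully open they stand 13 mm farther back than shut.
Start: joints at [-1.282, 0.494, 1.345, -0, 1.302, -0.096], TCP at [234.61, -579.297, 231.277] pointing down, gripper open.
Joint ranges: [-2.91, 2.91], [-0.82, 2.16], [0.22, 2.67], [-1.22, 4.37], [0.12, 2.79], [-3.08, 3.08]. Speed limits (rad/s): [1.89, 1.89, 2.57, 3.01, 3.01, 3.01].

## Interface

Orientations are given as a unit quaternion [w, x, y, z].
In Python, from cell import readout, optics, sign_off, manip gives the robot as it stands.
- The arm moves only by the tool apply_moves, never from a script. Its argument "rows" is a list of rows, each a list of 6 numbers: the shift along the tool's x, y, z scaled (see below), then the turn, a rotation vector about the tool's x, y, z scaled (see below). A call has 1 to 5 rows; each row is the pose to reach, as a shift and turn from the pose commanded when the call began, along the tool's axes at that moment, turning the shorter way round; what a row does not reach only later rows make up. The controller multiplies each number of a shift by 0.2 m and each number of a turn by 180 degrees. A row lasts 1/10 s, in which the tool goes at most 50 mm and 8.59 degrees, less where a joint would pass 70% of its speed; a pose out of reach is approached as far as the arm can. A call with a number of a shift or a turn outside -1 to 1 is refused whole. A call with a gripper value outside its range is refused whole. "gripper" is the opening, from 0 (shut) to 1 (fully open), set as the call begins (left out, the last holds). The fingers move at their own pace and stop on an object; "squeeze" is the grip in N (left out, the last holds). Time passes only in rows, so rows that repeat a pose let the fingers close. It gives the time, the measured TCP pose, the force, the opening and the grip force at its end, in the units of the state.
- readout.state(): the state, without advancing time (a new reading comes with each control period).
- optics.camera(name): name is "scene" or "top" or "wrist"; returns the picture (480x640x3 uint8, red, green, blue); there is no depth.
- optics.get_calibration(name): a dict with "vfov" (degrees; the focal length in pixels is half the picture's height over the tangent of half this angle, whatever the lens; pixels are square), "cx", "cy" (the principal point, pixels), "R" (3x3) and "t" (3): a world point X has camera coordinates R X + t. Camera axes: x right, y down, z forward; pixel columns grow to the right and rows downward; lengths in mm; the calibration is good to about 2 mm. A picture is of the moment at which its call begins: read the wrist's pose just before it. get_calibration takes no time and is no camera call; for the wrist camera it gives the pose at the moment of the call.
- sign_off(): hands the job in; it is judged then, once.
The state is a dict: "t": time; "q": joint angles; "dq": joint speeds; "tau": joint torques, N m; "tcp_pos": TCP position; "tool_rot": TCP orientation; "contact_force": force on the tool from outside, world axes, zero at the start; "wrist_torque": the same for the moment, N m; "gripper_width": opening from 0.0 (shut) to 1.0 (fully open); "gripper_force": force on a finger pad.
Only numpy, scipy, OpenCV 4.12 (cv2) and the standard library are available. Lean on these libraries where they do the work, as an engineer would, in place of code of your own. Each camera call takes 0.05 s, during which the arm holds its last target. There are 200 camera calls.

## Working session

There is one attempt and no reset: what is moved stays moved. The work goes in short steps, Python scripts to look and compute and a tool call to move; the robot and the scene stay as the last step left them, time stands still between calls to the robot, and variables do not carry over. Pictures are saved under pics/ and viewed, at most 14 in all, crops included, and the job is handed in when it is done.

Besides the shell and the picture viewer there is one more tool, called after "Request:" as a command line: name --pt "numbers of a row" for each row, then --argument value for the rest. apply_moves: Moves the arm, as the interface text tells. Its arguments: {"type":"object","properties":{"rows":{"type":"array"},"gripper":{"type":"number"},"squeeze":{"type":"number"}},"required":["rows"]}

```bash
ls; mkdir -p pics; python3 - <<'E'
from cell import readout, optics, manip
import cv2
s=readout.state(); print({k:s[k] for k in('t','q','tcp_pos','tool_rot','gripper_width')}, [a for a in dir(manip) if a[0]!='_'])
for n in('scene','top'):
    c=optics.get_calibration(n); print(n,c)
    cv2.imwrite(f'pics/{n}0.png',optics.camera(n)[:,:,::-1])
E
```

```text
pics
{'t': 0.0, 'q': array([-1.28148727e+00,  4.94193680e-01,  1.34611300e+00, -6.57430524e-06,
        1.30247984e+00, -9.54807386e-02]), 'tcp_pos': array([ 234.51634559, -578.96253054,  230.69986097]), 'tool_rot': array([-5.93826997e-04,  9.81548780e-01,  1.91210975e-01, -6.09150549e-05]), 'gripper_width': 1.0004439050582663} ['MotionError', 'tcp_to_grasp']
scene {'vfov': 43.049736399551605, 'cx': 321.8355369747791, 'cy': 247.32645644581154, 'R': array([[-0.61444299, -0.7888595 ,  0.01266902],
       [-0.36572973,  0.27056526, -0.8905258 ],
       [ 0.69907194, -0.55181077, -0.4547563 ]]), 't': array([ 432.1898498 ,  204.62397694, 1455.76227114])}
top {'vfov': 44.871005754610415, 'cx': 326.4072380672778, 'cy': 247.2355314995569, 'R': array([[-0.06674345, -0.99772291, -0.00971068],
       [-0.82426701,  0.06061906, -0.56294691],
       [ 0.56225368, -0.02956882, -0.82643601]]), 't': array([ 135.14393541,  492.03871045, 1512.44832687])}
```

View pics/top0.png

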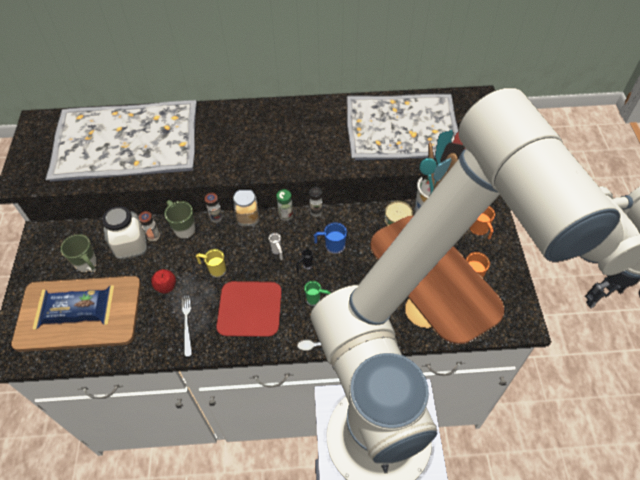

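View pics/scene0.png

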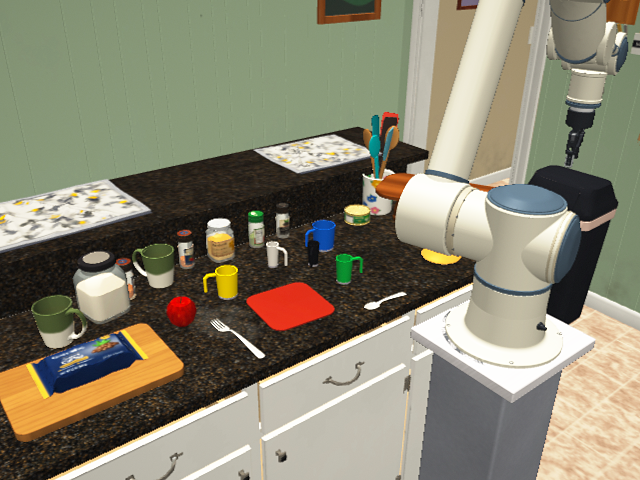

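The top view shows the trivet at about (250,308), and yellow at (215,263), white at (276,243), blue at (335,238) and green at (313,292). There is a black lookalike at (308,258) and orange ones at the right. I'll enlarge the work area in both views.

```bash
python3 - <<'E'
import cv2
a=cv2.imread('pics/top0.png')[215:345,190:355]; cv2.imwrite('pics/topc.png',cv2.resize(a,None,fx=4.5,fy=4.5,interpolation=cv2.INTER_CUBIC))
a=cv2.imread('pics/scene0.png')[210:335,195:370]; cv2.imwrite('pics/scenec.png',cv2.resize(a,None,fx=4.5,fy=4.5,interpolation=cv2.INTER_CUBIC))
E
```

```text
(no output)
```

View pics/topc.png

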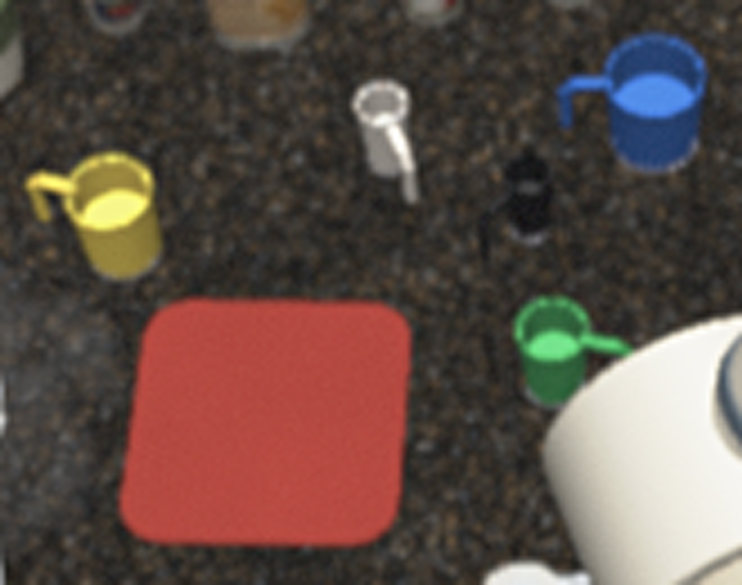

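View pics/scenec.png

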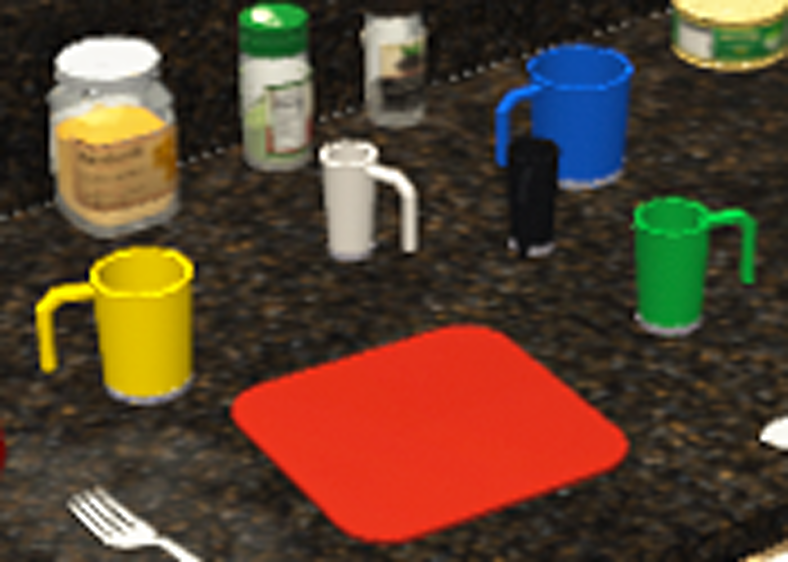

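Both crops show all four rims and handles clearly. In the top crop the rim centres are blue (656,74), yellow (111,184), white (381,103) and green (552,327). I'll project these at the known heights in both views.

```bash
cat > h.py <<'E'
import numpy as np, cv2
from cell import readout, optics
from scipy.spatial.transform import Rotation as R
def ray(n_or_c,px,z):
    c=optics.get_calibration(n_or_c) if isinstance(n_or_c,str) else n_or_c
    f=240/np.tan(np.radians(c['vfov'])/2)
    d=c['R'].T@np.array([(px[0]-c['cx'])/f,(px[1]-c['cy'])/f,1]); o=-c['R'].T@c['t']
    return (o+d*(z-o[2])/d[2])[:2]
def pose():
    s=readout.state(); q=s['tool_rot']; return np.array(s['tcp_pos']),R.from_quat([q[1],q[2],q[3],q[0]]),s
E
python3 - <<'E'
from h import *
T={'blue':(76,(656,74),(568,84),(579,67)),'yellow':(74,(111,184),(38,182),(142,272)),'green':(72,(552,327),(620,345),(671,217)),'white':(70,(381,103),(408,163),(349,154))}
S={'blue':(503,95),'yellow':(45,298),'green':(748,214),'white':(405,180)}
up=lambda p,o:(p[0]/4.5+o[0],p[1]/4.5+o[1])
for k,(h,r,c,s) in T.items():
    a=ray('top',up(r,(190,215)),h);b=ray('scene',up(s,(195,210)),h)
    ca=ray('top',up(c,(190,215)),h-8);cb=ray('scene',up(S[k],(195,210)),h-8)
    print(k,a.round(1),b.round(1),'corner',(ca-a).round(),np.degrees(np.arctan2(*(ca-a)[::-1])).round(1),(cb-b).round(),np.degrees(np.arctan2(*(cb-b)[::-1])).round(1),'base',np.linalg.norm(a).round())
for n in('top','scene'):
    im=cv2.imread(f'pics/{n}0.png').astype(int); m=((im[:,:,2]>140)&(im[:,:,1]<95)&(im[:,:,0]<90)).astype(np.uint8)
    k,l,st,ce=cv2.connectedComponentsWithStats(m)
    j=[i for i in range(1,k) if l[308,250]==i or (n=='scene' and l[305,290]==i)][0]
    yy,xx=np.nonzero(l==j); P=np.array([ray(n,p,5) for p in zip(xx,yy)]).astype(np.float32); print(n,'trivet',P.mean(0),cv2.minAreaRect(P))
for n,p in(('apple',(164,281)),('jar',(285,195)),('spice-left',(245,200)),('pepper',(316,200)),('yellowjar',(245,200))): print(n,ray('top',p,60).round())
p=ray('top',up((530,180),(190,215)),70);print('black',p)
E
```

```text
blue [608.8  65.1] [607.7  68.9] corner [ 2. 60.] 88.3 [ 9. 56.] 81.1 base 612.0
yellow [546.8 434.5] [540.8 437.2] corner [11. 51.] 78.2 [19. 52.] 69.9 base 698.0
green [416.6 146.8] [415.3 149.9] corner [-12. -43.] -105.4 [-13. -50.] -105.1 base 442.0
white [602.6 253.8] [601.7 255.3] corner [-45. -17.] -159.6 [-37. -17.] -155.8 base 654.0Traceback (most recent call last):
  File "<stdin>", line 13, in <module>
  File "h.py", line 5, in ray
    c=optics.get_calibration(n_or_c) if isinstance(n_or_c,str) else n_or_c
      ~~~~~~~~~~~~~~~~~~~~~~^^^^^^^^
ValueError: time passes only in moves, steps and waits
```

```bash
sed -i "s/^def ray/import functools\n@functools.cache\ndef cal(n): return optics.get_calibration(n)\ndef ray/; s/c=optics.get_calibration(n_or_c)/c=cal(n_or_c)/" h.py
python3 - <<'E'
from h import *
up=lambda p,o:(p[0]/4.5+o[0],p[1]/4.5+o[1])
for n,seed in(('top',(250,308)),('scene',(290,305))):
    im=cv2.imread(f'pics/{n}0.png').astype(int); m=((im[:,:,2]>140)&(im[:,:,1]<95)&(im[:,:,0]<90)).astype(np.uint8)
    k,l=cv2.connectedComponents(m)
    yy,xx=np.nonzero(l==l[seed[1],seed[0]]); P=np.array([ray(n,p,5) for p in zip(xx,yy)]).astype(np.float32); print(n,'trivet',P.mean(0),cv2.minAreaRect(P))
for n,p in(('apple',(164,281)),('jar',(285,195)),('pepper',(316,198))): print(n,ray('top',p,70).round())
print('black',ray('top',up((532,172),(190,215)),70), pose()[1].as_matrix().round(3))
c=cal('wrist'); p,r,s=pose()
Rw=c['R'];print('wristcam pos in tool',r.inv().apply(-Rw.T@c['t']-p),'axes(cam z in tool)',r.inv().apply(Rw[2]).round(2),r.inv().apply(Rw[0]).round(2),c['vfov'])
E
```

```text
top trivet [398.4887 338.3672] ((400.84979248046875, 338.2381896972656), (178.89950561523438, 178.16954040527344), 85.3681411743164)
scene trivet [398.52676 341.32358] ((402.1186218261719, 338.0653076171875), (179.26092529296875, 181.85585021972656), 85.20587921142578)
apple [472. 580.]
jar [770. 218.]
pepper [750. 118.]
black [538.5350917  153.70909068] [[ 0.927  0.375 -0.   ]
 [ 0.375 -0.927  0.001]
 [ 0.    -0.001 -1.   ]]
wristcam pos in tool [ 8.10351047e+01  5.26243308e-02 -1.42674655e+02] axes(cam z in tool) [-0.32 -0.    0.95] [-0.  1.  0.] 62.402373439112296
```

```bash
cat > plan.py <<'E'
import sys
from h import *
# args: groups x,y,z,yaw ; prints per-call total (scaled): shift xyz, turn z
p,r,s=pose(); yaw=np.degrees(np.arctan2(*r.as_matrix()[:2,0][::-1])); print('now',p.round(1),round(yaw,1),'tilt',r.as_matrix()[2].round(4),'grip',round(s['gripper_width'],3),s['gripper_force'],'F',np.round(s['contact_force'],1),'q',np.round(s['q'],2),'t',s['t'])
for a in sys.argv[1:]:
    x=list(map(float,a.split(','))); g=np.array(x[:3]); n=max(1,int(np.ceil(max(np.abs(g-p).max()/185,np.linalg.norm(g-p)/235,abs(x[3]-yaw)/42))))
    for i in range(n):
        c,sn=np.cos(np.radians(yaw)),np.sin(np.radians(yaw)); M=np.array([[c,sn,0],[sn,-c,0],[0,0,-1]])
        d=M@((g-p)/(n-i)); dy=(x[3]-yaw)/(n-i); print((d/200).round(3).tolist(),round(-dy/180,4)); p=p+(g-p)/(n-i); yaw+=dy
E
python3 plan.py 330,-460,400,30 608,67,250,85; python3 - <<'E'
from h import *
for z in(0,50,100,150,200,250): print(z,ray('top',(380,232),z).round(),ray('scene',(380,187),z).round())
E
```

```text
now [ 234.5 -579.   230.8] 22.0 tilt [ 1.e-04 -1.e-03 -1.e+00] grip 0.997 0.0 F [0.7 0.6 0.2] q [-1.28  0.49  1.35 -0.    1.3  -0.1 ] t 0.1
[0.666, -0.372, -0.846] -0.0442
[0.84, -0.529, 0.25] -0.1019
[0.964, -0.238, 0.25] -0.1019
[0.99, 0.078, 0.25] -0.1019
0 [651. -82.] [ 876. -413.]
50 [615. -74.] [ 784. -323.]
100 [580. -67.] [ 691. -234.]
150 [544. -59.] [ 599. -144.]
200 [509. -52.] [506. -55.]
250 [473. -44.] [413.  35.]
```

```bash
python3 plan.py 310,-480,415,30 590,67,400,85 | tail -5
```

```text
now [ 234.5 -579.   230.8] 22.0 tilt [ 1.e-04 -1.e-03 -1.e+00] grip 0.997 0.0 F [0.7 0.6 0.2] q [-1.28  0.49  1.35 -0.    1.3  -0.1 ] t 0.1
[0.536, -0.317, -0.921] -0.0442
[0.86, -0.556, 0.025] -0.1019
[0.991, -0.257, 0.025] -0.1019
[1.022, 0.067, 0.025] -0.1019
```

Request:
apply_moves --pt "0.54 -0.32 -0.92 0 0 -0.044" --pt "0.54 -0.32 -0.92 0 0 -0.044" --pt "0.54 -0.32 -0.92 0 0 -0.044" --pt "0.54 -0.32 -0.92 0 0 -0.044" --pt "0.54 -0.32 -0.92 0 0 -0.044" --gripper 1

```text
t: 0.6
tcp_pos: [312.1, -478.2, 419.2]
tool_rot: [0.002, 0.966, 0.259, 0.001]
contact_force: [-1.2, -0.4, 0.3]
gripper_width: 0.998
gripper_force: 0.0
```

Request:
apply_moves --pt "0.86 -0.556 0.025 0 0 -0.102" --pt "0.86 -0.556 0.025 0 0 -0.102" --pt "0.86 -0.556 0.025 0 0 -0.102" --pt "0.86 -0.556 0.025 0 0 -0.102" --pt "0.86 -0.556 0.025 0 0 -0.102"

```text
t: 1.1
tcp_pos: [405.6, -292.8, 410.3]
tool_rot: [-0.001, 0.912, 0.411, 0.0]
contact_force: [-0.1, -0.8, -0.4]
gripper_width: 0.997
gripper_force: 0.0
```

Request:
apply_moves --pt "0.99 -0.257 0.025 0 0 -0.102" --pt "0.99 -0.257 0.025 0 0 -0.102" --pt "0.99 -0.257 0.025 0 0 -0.102" --pt "0.99 -0.257 0.025 0 0 -0.102" --pt "0.99 -0.257 0.025 0 0 -0.102"

```text
t: 1.6
tcp_pos: [498.8, -111.0, 404.8]
tool_rot: [-0.001, 0.834, 0.552, 0.0]
contact_force: [0.1, -1.0, -0.4]
gripper_width: 1.001
gripper_force: 0.0
```

Request:
apply_moves --pt "1 0.067 0.025 0 0 -0.102" --pt "1 0.067 0.025 0 0 -0.102" --pt "1 0.067 0.025 0 0 -0.102" --pt "1 0.067 0.025 0 0 -0.102" --pt "1 0.067 0.025 0 0 -0.102"

```text
t: 2.1
tcp_pos: [590.4, 67.3, 399.0]
tool_rot: [-0.001, 0.736, 0.677, -0.0]
contact_force: [-0.4, -0.7, 0.1]
gripper_width: 0.996
gripper_force: 0.0
```

```bash
python3 plan.py 608,67,250,85; python3 - <<'E'
from h import *
a=[optics.camera(n)[:,:,::-1] for n in('wrist','top')]
np.savez('pics/w1',**{k:v for k,v in optics.get_calibration('wrist').items()})
cv2.imwrite('pics/w1.png',a[0]);cv2.imwrite('pics/t1.png',a[1])
cv2.imwrite('pics/m1.png',cv2.resize(np.hstack(a),(800,300)))
E
```

```text
now [590.4  67.3 399. ] 85.3 tilt [ 0.001  -0.0013 -1.    ] grip 0.996 0.0 F [-0.4 -0.7  0.1] q [0.01 0.34 1.15 0.   1.66 0.09] t 2.1
[0.006, 0.088, 0.745] 0.0015
```

View pics/m1.png

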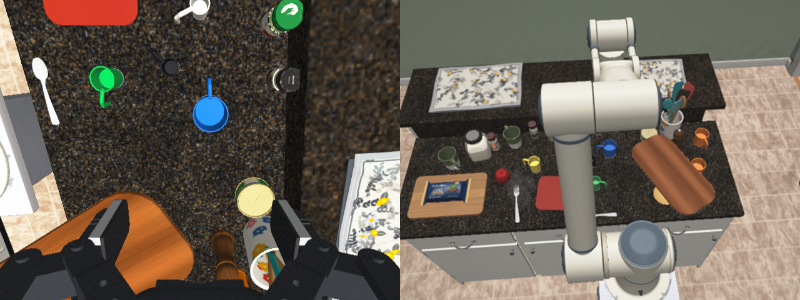

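The wrist view shows blue at (210,112) with its handle up, green at (105,78), black at (172,66) and white at (200,8), at half scale. The wooden board at the lower left is about 120 mm away from blue's axis. I'll refine the poses with a silhouette fit.

```bash
cat > fit.py <<'E'
from h import *
from scipy.optimize import minimize
D=dict(blue=(76,34,30,62,20),yellow=(74,28.5,24.5,56.5,18),green=(72,23,19,51,16),white=(70,17.5,13.5,45.5,14))
def mask(im,c):
    h=cv2.cvtColor(im,cv2.COLOR_BGR2HSV); H,S,V=[h[:,:,i].astype(int) for i in range(3)]
    return {'blue':(abs(H-108)<10)&(S>130)&(V>70),'yellow':(abs(H-28)<6)&(S>130)&(V>90),'green':(abs(H-68)<10)&(S>120)&(V>60),'white':(S<40)&(V>110)}[c]
def proj(C,P):
    f=240/np.tan(np.radians(C['vfov'])/2); q=P@C['R'].T+C['t']; return q[:,:2]/q[:,2:]*f+[C['cx'],C['cy']]
def render(C,c,x,y,yaw,z0,shape,k=4):
    h,r1,r0,L,b=D[c]; t=np.linspace(0,2*np.pi,40); o=np.zeros((shape[0],shape[1]),np.uint8)
    ci=np.c_[np.cos(t),np.sin(t)]; u=np.array([np.cos(yaw),np.sin(yaw)]); cc=np.array([x,y])
    P=np.vstack([np.c_[ci*r1+cc,0*t+h+z0],np.c_[ci*r0+cc,0*t+z0]])
    def fill(P): cv2.fillConvexPoly(o,np.round(cv2.convexHull(proj(C,P).astype(np.float32))*16).astype(np.int32),1,shift=4)
    fill(P)
    sp=np.array([[a,b_,d] for a in(-1,1) for b_ in(-1,1) for d in(-1,1)])*2.9
    for s,e in(((r1-2,h-8),(L-4,h-8)),((L-4,h-8),(L-4,b))):
        fill(np.vstack([np.r_[cc+u*q[0],q[1]+z0]+sp for q in(s,e)]))
    return o
def fit(im,C,c,x,y,yawdeg,z0=0,rad=45):
    m=mask(im,c).astype(np.uint8); p0=np.array([x,y,np.radians(yawdeg)])
    roi=cv2.dilate(render(C,c,*p0,z0,m.shape),np.ones((rad,rad))); m=m*roi
    def cost(p):
        r=render(C,c,p[0],p[1],p[2],z0,m.shape); return 1-(r&m).sum()/((r|m).sum()+1)
    sim=p0+np.array([[0,0,0],[8,0,0],[0,8,0],[0,0,.2]]); b=minimize(cost,p0,method='Nelder-Mead',options=dict(initial_simplex=sim,xatol=.05,fatol=1e-4))
    return b.x[:2].round(1),np.degrees(b.x[2]).round(1),'iou',round(1-b.fun,3)
E
python3 - <<'E'
from fit import *
G=dict(blue=(608,67,85),yellow=(544,436,74),green=(416,148,-105),white=(602,254,-158))
Cw=dict(np.load('pics/w1.npz')); 
for n,f,C,cs in(('wrist','w1',Cw,('blue','green')),('top','top0',cal('top'),G),('scene','scene0',cal('scene'),G)):
    im=cv2.imread(f'pics/{f}.png')
    for c in cs: print(n,c,*fit(im,C,c,*G[c]))
for p in((280,390),(380,460)): print(ray(Cw,p,200).round(),ray(Cw,p,100).round())
E
```

```text
wrist blue [608.4  62.5] 87.4 iou 0.965
wrist green [414.8 143.4] -104.2 iou 0.901
top blue [609.8  67.9] 86.4 iou 0.861
top yellow [548.5 439.5] 75.0 iou 0.786
top green [417. 149.] -106.2 iou 0.715
top white [608.  254.8] -159.0 iou 0.742
scene blue [613.7  65.7] 81.6 iou 0.818
scene yellow [544.8 436.9] 70.0 iou 0.877
scene green [423.4 143.6] -116.2 iou 0.85
scene white [603.5 256.3] -153.2 iou 0.5
[ 531. -125.] [ 512. -204.]
[ 631. -228.] [ 641. -337.]
```

```bash
python3 plan.py 608.5,64.5,210,87
```

```text
now [589.   63.5 399.6] 85.1 tilt [-5.0e-04 -1.2e-03 -1.0e+00] grip 0.997 0.0 F [1.6 0.6 0.7] q [ 0.01  0.34  1.15 -0.    1.66  0.09] t 2.2
[0.007, 0.048, 0.474] -0.0052
[0.006, 0.048, 0.474] -0.0052
```

Request:
apply_moves --pt "0.015 0.096 0.25 0 0 -0.01" --pt "0.015 0.096 0.5 0 0 -0.01" --pt "0.015 0.096 0.75 0 0 -0.01" --pt "0.015 0.096 0.95 0 0 -0.01" --pt "0.015 0.096 0.95 0 0 -0.01"

```text
t: 2.7
tcp_pos: [604.8, 62.7, 205.4]
tool_rot: [-0.003, 0.727, 0.687, -0.004]
contact_force: [0.3, 0.0, 1.1]
gripper_width: 0.997
gripper_force: 0.0
```

```bash
cat >> fit.py <<'E'
def snap(name,tag):
    C=optics.get_calibration(name); im=np.ascontiguousarray(optics.camera(name)[:,:,::-1]); cv2.imwrite(f'pics/{tag}.png',im); return im,C
E
python3 - <<'E'
from fit import *
optics.camera('top');optics.camera('top')
im,C=snap('wrist','w2'); print(fit(im,C,'blue',609,66,87,rad=81)); print(pose()[0])
E
python3 plan.py 609,66,210,87
```

```text
(array([609.5,  67. ]), np.float64(89.6), 'iou', np.float64(0.331))
[609.27113791  63.62896184 212.71265312]
now [609.3  63.6 212.7] 86.8 tilt [ 1.0e-04  2.6e-03 -1.0e+00] grip 1.003 0.0 F [-0.9  1.   0.5] q [ 0.01  0.49  1.4  -0.    1.24  0.06] t 2.85
[0.012, -0.002, 0.014] -0.0012
```

View pics/w2.png

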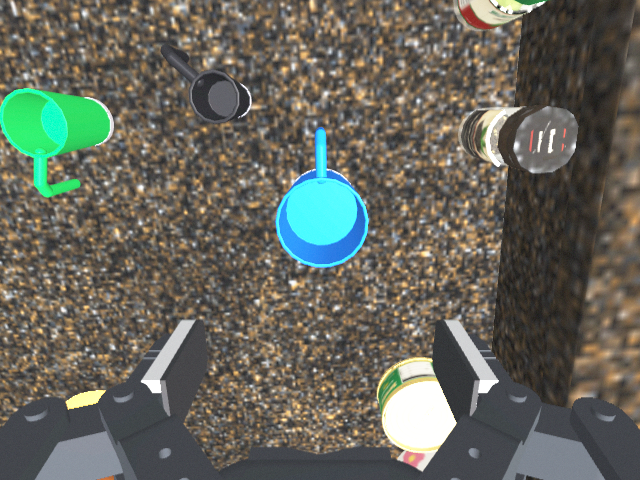

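```bash
sed -i "s/abs(H-108)<10)&(S>130)/abs(H-101)<18)\&(S>130)/" fit.py; python3 - <<'E'
from fit import *
im=cv2.imread('pics/w2.png'); C=cal('wrist'); print(fit(im,C,'blue',609,66,87,rad=81),fit(im,C,'green',416,147,-105,rad=81)); print(ray(C,(322.5,222.5),76),ray(C,(420,405),40))
E
```

```text
(array([611.1,  66.6]), np.float64(87.9), 'iou', np.float64(0.961)) (array([415.5, 147.9]), np.float64(-94.8), 'iou', np.float64(0.714))
[611.72144437  67.85217138] [ 696.02556867 -130.78370892]
```

Request:
apply_moves --pt "0.017 0.0075 0.22 0 0 0" --pt "0.017 0.0075 0.44 0 0 0" --pt "0.017 0.0075 0.66 0 0 0" --pt "0.017 0.0075 0.8 0 0 0" --pt "0.017 0.0075 0.87 0 0 0" --gripper 1

```text
t: 3.35
tcp_pos: [610.9, 67.6, 36.5]
tool_rot: [0.0, 0.726, 0.687, 0.0]
contact_force: [0.5, 1.0, 0.8]
gripper_width: 1.0
gripper_force: 0.0
```

Request:
apply_moves --pt "0 0 0 0 0 0" --pt "0 0 0 0 0 0" --pt "0 0 0 0 0 0"

```text
t: 3.65
tcp_pos: [611.4, 67.9, 38.5]
tool_rot: [0.001, 0.726, 0.687, 0.001]
contact_force: [0.3, 0.2, -0.2]
gripper_width: 0.998
gripper_force: 0.0
```

```bash
python3 plan.py 611,67,36,87.5; python3 -c "
from fit import *
snap('wrist','w3')"
```

```text
now [611.4  67.9  38.5] 86.8 tilt [ 2.0e-04  3.4e-03 -1.0e+00] grip 0.998 0.0 F [ 0.3  0.2 -0.2] q [ 0.01  0.71  1.55 -0.    0.88  0.07] t 3.65
[-0.004, -0.002, 0.012] -0.0036
```

View pics/w3.png

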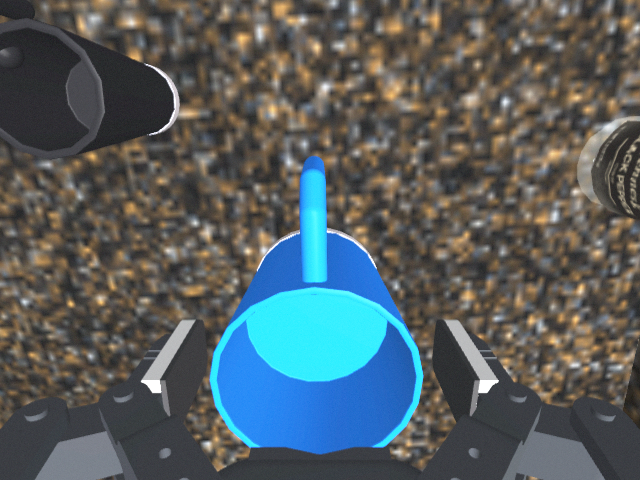

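The cup sits centred between the fingers, with its rim at about (317,372) and its handle pointing up the picture. I'll close on it.

Request:
apply_moves --pt "0 0 0 0 0 0" --pt "0 0 0 0 0 0" --pt "0 0 0 0 0 0" --pt "0 0 0 0 0 0" --pt "0 0 0 0 0 0" --gripper 0 --squeeze 40

```text
t: 4.2
tcp_pos: [610.4, 67.9, 37.7]
tool_rot: [0.0, 0.726, 0.687, 0.001]
contact_force: [-4.0, -0.6, 16.1]
gripper_width: 0.786
gripper_force: 40.3
```

Request:
apply_moves --pt "0 0 0 0 0 0" --pt "0 0 -0.1 0 0 0" --pt "0 0 -0.25 0 0 0" --pt "0 0 -0.4 0 0 0" --pt "0 0 -0.4 0 0 0"

```text
t: 4.7
tcp_pos: [612.0, 68.0, 120.4]
tool_rot: [0.002, 0.726, 0.687, 0.002]
contact_force: [-0.4, 0.8, -2.2]
gripper_width: 0.788
gripper_force: 45.4
```

```bash
python3 plan.py 400,338,140,87; python3 - <<'E'
from fit import *
im,C=snap('wrist','w4'); z=pose()[0][2]; print(z)
for dz in(-4,0,4): print(fit(im,C,'blue',611,67,87,z0=z-36+dz,rad=81))
E
```

```text
now [612.   68.  120.4] 86.9 tilt [ 4.0e-04  6.2e-03 -1.0e+00] grip 0.788 45.37210909416899 F [-0.4  0.8 -2.2] q [0.01 0.6  1.49 0.   1.04 0.07] t 4.7
[0.645, -0.566, -0.049] -0.0004
[0.646, -0.566, -0.049] -0.0004
118.32391914468371
(array([611.6,  66. ]), np.float64(87.5), 'iou', np.float64(0.93))
(array([611.5,  67.3]), np.float64(87.3), 'iou', np.float64(0.924))
(array([611. ,  71.4]), np.float64(87.2), 'iou', np.float64(0.876))
```

View pics/w4.png

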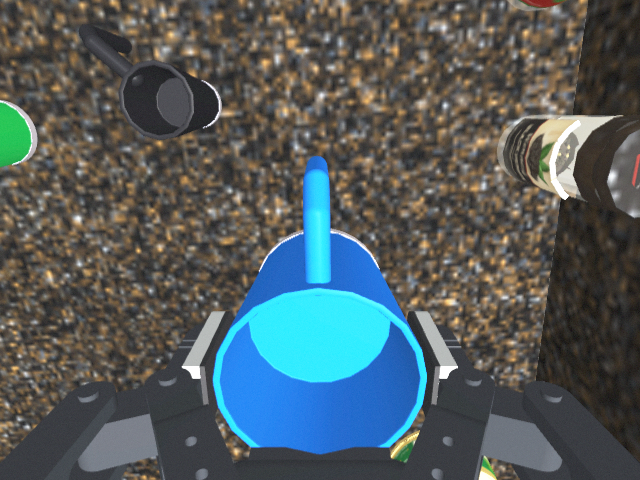

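```bash
python3 plan.py 401,338,155,87
```

```text
now [611.1  68.  118.3] 86.9 tilt [ 3.0e-04  3.8e-03 -1.0e+00] grip 0.787 45.370165983913466 F [ 0.9  0.8 -2.5] q [0.01 0.6  1.5  0.   1.04 0.07] t 4.75
[0.645, -0.561, -0.092] -0.0004
[0.646, -0.561, -0.092] -0.0004
```

Request:
apply_moves --pt "0.1 -0.09 -0.18 0 0 0" --pt "0.25 -0.22 -0.18 0 0 0" --pt "0.4 -0.34 -0.18 0 0 0" --pt "0.55 -0.47 -0.18 0 0 0" --pt "0.645 -0.56 -0.18 0 0 0"

```text
t: 5.25
tcp_pos: [502.9, 204.3, 151.4]
tool_rot: [-0.001, 0.726, 0.688, -0.001]
contact_force: [1.0, -1.0, -2.1]
gripper_width: 0.785
gripper_force: 46.4
```

Request:
apply_moves --pt "0.15 -0.13 0 0 0 0" --pt "0.3 -0.26 0 0 0 0" --pt "0.45 -0.39 0 0 0 0" --pt "0.58 -0.51 0 0 0 0" --pt "0.645 -0.56 0 0 0 0"

```text
t: 5.75
tcp_pos: [397.8, 339.2, 151.3]
tool_rot: [-0.0, 0.726, 0.688, -0.001]
contact_force: [1.1, -0.6, -2.0]
gripper_width: 0.786
gripper_force: 46.4
```

Request:
apply_moves --pt "0 0 0 0 0 0" --pt "0 0 0 0 0 0" --pt "0 0 0 0 0 0"

```text
t: 6.05
tcp_pos: [400.8, 337.1, 151.9]
tool_rot: [0.0, 0.727, 0.687, -0.0]
contact_force: [0.5, -0.6, -1.1]
gripper_width: 0.784
gripper_force: 46.4
```

```bash
python3 plan.py 401,338,60,87
```

```text
now [400.8 337.1 151.9] 86.8 tilt [-5.e-04 -4.e-04 -1.e+00] grip 0.784 46.36346993618645 F [ 0.5 -0.6 -1.1] q [ 0.59  0.45  1.69 -0.    1.    0.64] t 6.05
[0.005, 0.001, 0.459] -0.0011
```

Request:
apply_moves --pt "0.005 0 0.18 0 0 0" --pt "0.005 0 0.36 0 0 0" --pt "0.005 0 0.47 0 0 0" --pt "0.005 0 0.52 0 0 0" --pt "0.005 0 0.53 0 0 0"

```text
t: 6.55
tcp_pos: [400.6, 338.1, 45.5]
tool_rot: [-0.0, 0.727, 0.687, -0.001]
contact_force: [-0.8, -1.1, -0.9]
gripper_width: 0.784
gripper_force: 46.3
```

Request:
apply_moves --pt "0 0 0.004 0 0 0" --pt "0 0 0.008 0 0 0" --pt "0 0 0.011 0 0 0" --pt "0 0 0.014 0 0 0" --pt "0 0 0.014 0 0 0"

```text
t: 7.05
tcp_pos: [400.6, 338.9, 43.8]
tool_rot: [0.0, 0.726, 0.687, 0.0]
contact_force: [1.2, 0.7, -2.0]
gripper_width: 0.786
gripper_force: 46.3
```

Request:
apply_moves --pt "0 0 0.004 0 0 0" --pt "0 0 0.008 0 0 0" --pt "0 0 0.008 0 0 0"

```text
t: 7.35
tcp_pos: [400.6, 339.0, 42.7]
tool_rot: [0.0, 0.726, 0.687, 0.0]
contact_force: [-4.4, -2.3, 17.2]
gripper_width: 0.784
gripper_force: 47.5
```

Request:
apply_moves --pt "0 0 0.003 0 0 0" --pt "0 0 0.005 0 0 0" --pt "0 0 0.005 0 0 0"

```text
t: 7.65
tcp_pos: [400.6, 339.0, 42.5]
tool_rot: [0.0, 0.726, 0.687, 0.001]
contact_force: [-8.1, -5.0, 38.9]
gripper_width: 0.786
gripper_force: 48.9
```

Request:
apply_moves --pt "0 0 -0.008 0 0 0" --pt "0 0 -0.008 0 0 0"

```text
t: 7.85
tcp_pos: [400.7, 338.9, 42.8]
tool_rot: [0.0, 0.726, 0.687, 0.0]
contact_force: [-1.6, 1.8, 6.6]
gripper_width: 0.787
gripper_force: 47.0
```

Request:
apply_moves --pt "0 0 0 0 0 0" --pt "0 0 0 0 0 0" --pt "0 0 0 0 0 0" --pt "0 0 0 0 0 0" --pt "0 0 0 0 0 0" --gripper 1

```text
t: 8.35
tcp_pos: [400.5, 338.8, 42.4]
tool_rot: [-0.0, 0.726, 0.687, -0.0]
contact_force: [-0.2, -0.0, -1.1]
gripper_width: 1.002
gripper_force: 0.0
```

Request:
apply_moves --pt "0 0 -0.15 0 0 0" --pt "0 0 -0.4 0 0 0" --pt "0 0 -0.65 0 0 0" --pt "0 0 -0.9 0 0 0" --pt "0 0 -1 0 0 0"

```text
t: 8.85
tcp_pos: [401.6, 339.6, 247.1]
tool_rot: [0.0, 0.726, 0.687, 0.003]
contact_force: [0.1, 0.7, -1.6]
gripper_width: 1.001
gripper_force: 0.0
```

Request:
apply_moves --pt "0 0 0 0 0 0" --pt "0 0 0 0 0 0" --pt "0 0 0 0 0 0"

```text
t: 9.15
tcp_pos: [399.9, 338.4, 241.2]
tool_rot: [-0.0, 0.726, 0.687, -0.001]
contact_force: [-0.0, -0.2, 0.2]
gripper_width: 1.0
gripper_force: 0.0
```

```bash
python3 plan.py 546,437,240,75; python3 - <<'E'
from fit import *
im,C=snap('wrist','w5'); print(fit(im,C,'blue',400,338,87,z0=5,rad=61)); cv2.imwrite('pics/w5s.png',cv2.resize(im,None,fx=.6,fy=.6))
E
```

```text
now [399.9 338.4 241.2] 86.8 tilt [-0.0013 -0.0017 -1.    ] grip 1.0 0.0 F [-0.  -0.2  0.2] q [0.59 0.34 1.58 0.   1.22 0.64] t 9.15
[0.532, 0.702, 0.006] 0.0658
(array([400.8, 338.7]), np.float64(88.6), 'iou', np.float64(0.945))
```

View pics/w5s.png

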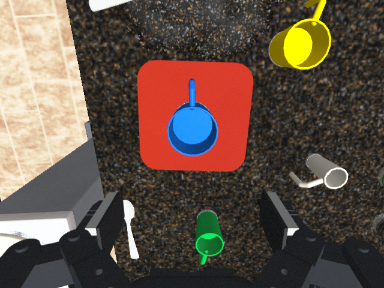

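The blue cup stands upright in the middle of the trivet at (400.8, 338.7). Next is yellow.

Request:
apply_moves --pt "0.12 0.16 0.05 0 0 0.06" --pt "0.25 0.33 0.1 0 0 0.06" --pt "0.37 0.49 0.1 0 0 0.06" --pt "0.48 0.63 0.1 0 0 0.06" --pt "0.53 0.7 0.1 0 0 0.06"

```text
t: 9.7
tcp_pos: [547.8, 438.0, 220.2]
tool_rot: [-0.0, 0.788, 0.616, -0.001]
contact_force: [0.2, -0.7, -0.1]
gripper_width: 1.0
gripper_force: 0.0
```

Request:
apply_moves --pt "0 0 0 0 0 0" --pt "0 0 0 0 0 0" --pt "0 0 0 0 0 0"

```text
t: 10.0
tcp_pos: [545.3, 436.4, 221.9]
tool_rot: [-0.0, 0.788, 0.616, -0.001]
contact_force: [0.5, -1.1, -0.4]
gripper_width: 1.001
gripper_force: 0.0
```

```bash
python3 - <<'E'
from fit import *
im,C=snap('wrist','w6'); print(fit(im,C,'yellow',546,437,74,rad=61)); print(fit(im,C,'white',604,255,-157,rad=61))
E
python3 plan.py 546,437,38,75
```

```text
(array([543.2, 437.4]), np.float64(69.8), 'iou', np.float64(0.963))
(array([602.6, 252.7]), np.float64(-163.9), 'iou', np.float64(0.609))
now [545.3 436.5 222.2] 76.1 tilt [-7.e-04 -7.e-04 -1.e+00] grip 1.0 0.0 F [-0.7 -0.4  0.1] q [ 0.59  0.61  1.15 -0.    1.38  0.83] t 10.05
[0.003, 0.003, 0.921] 0.0058
```

```bash
python3 plan.py 543.8,437.4,40,71
```

```text
now [545.3 436.5 222.2] 76.1 tilt [-7.e-04 -7.e-04 -1.e+00] grip 1.0 0.0 F [-0.7 -0.4  0.1] q [ 0.59  0.61  1.15 -0.    1.38  0.83] t 10.05
[0.003, -0.009, 0.911] 0.0281
```

Request:
apply_moves --pt "0.003 -0.009 0.23 0 0 0.028" --pt "0.003 -0.009 0.46 0 0 0.028" --pt "0.003 -0.009 0.69 0 0 0.028" --pt "0.003 -0.009 0.84 0 0 0.028" --pt "0.003 -0.009 0.91 0 0 0.028"

```text
t: 10.55
tcp_pos: [542.7, 436.8, 37.8]
tool_rot: [-0.0, 0.814, 0.581, -0.002]
contact_force: [-0.5, -0.2, 0.6]
gripper_width: 0.999
gripper_force: 0.0
```

Request:
apply_moves --pt "0 0 0 0 0 0" --pt "0 0 0 0 0 0" --pt "0 0 0 0 0 0"

```text
t: 10.85
tcp_pos: [545.5, 438.7, 42.7]
tool_rot: [0.0, 0.814, 0.581, 0.002]
contact_force: [-0.1, -0.4, 0.9]
gripper_width: 1.0
gripper_force: 0.0
```

Request:
apply_moves --pt "0 0 0 0 0 0" --pt "0 0 0 0 0 0" --pt "0 0 0 0 0 0" --pt "0 0 0 0 0 0" --pt "0 0 0 0 0 0" --gripper 0 --squeeze 40

```text
t: 11.35
tcp_pos: [545.0, 438.5, 41.9]
tool_rot: [-0.0, 0.814, 0.581, 0.001]
contact_force: [-2.6, -0.7, 10.4]
gripper_width: 0.659
gripper_force: 40.4
```

Request:
apply_moves --pt "0 0 0 0 0 0" --pt "0 0 0 0 0 0" --pt "0 0 0 0 0 0"

```text
t: 11.65
tcp_pos: [545.0, 438.4, 41.9]
tool_rot: [-0.0, 0.814, 0.581, 0.001]
contact_force: [-3.0, -0.2, 10.9]
gripper_width: 0.661
gripper_force: 40.4
```

```bash
python3 plan.py 543.8,437.4,200,71
```

```text
now [545.  438.4  41.9] 71.0 tilt [ 0.0016  0.001  -1.    ] grip 0.661 40.356134256580845 F [-3.  -0.2 10.9] q [0.59 0.79 1.31 0.   1.03 0.92] t 11.65
[-0.007, -0.004, -0.79] 0.0
```

Request:
apply_moves --pt "0 0 -0.1 0 0 0" --pt "0 0 -0.3 0 0 0" --pt "0 0 -0.5 0 0 0" --pt "0 0 -0.7 0 0 0" --pt "0 0 -0.8 0 0 0"

```text
t: 12.15
tcp_pos: [545.5, 438.7, 204.8]
tool_rot: [0.0, 0.814, 0.581, 0.002]
contact_force: [0.2, 1.1, -1.4]
gripper_width: 0.658
gripper_force: 42.8
```

Request:
apply_moves --pt "0 0 0 0 0 0" --pt "0 0 0 0 0 0" --pt "0 0 0 0 0 0"

```text
t: 12.45
tcp_pos: [543.9, 437.5, 199.1]
tool_rot: [-0.0, 0.814, 0.581, -0.001]
contact_force: [-0.9, -0.5, -1.2]
gripper_width: 0.657
gripper_force: 42.8
```

```bash
python3 - <<'E'
from fit import *
im,C=snap('wrist','w7'); p=pose()[0]; print(fit(im,C,'yellow',545,438,71,z0=p[2]-42,rad=61),p)
E
python3 plan.py 400.8,338.7,205,-2
```

```text
(array([543. , 436.2]), np.float64(69.7), 'iou', np.float64(0.966)) [543.90567625 437.56159371 198.941469  ]
now [543.9 437.6 198.9] 71.0 tilt [-0.002  -0.0015 -1.    ] grip 0.654 42.79098648112267 F [ 0.5  0.2 -1.3] q [0.59 0.63 1.18 0.   1.33 0.92] t 12.5
[-0.35, -0.258, -0.015] 0.2028
[-0.435, 0.001, -0.015] 0.2028
```

Request:
apply_moves --pt "-0.07 -0.05 -0.015 0 0 0.045" --pt "-0.14 -0.1 -0.015 0 0 0.09" --pt "-0.21 -0.15 -0.015 0 0 0.135" --pt "-0.28 -0.2 -0.015 0 0 0.175" --pt "-0.35 -0.258 -0.015 0 0 0.203"

```text
t: 13.0
tcp_pos: [472.1, 387.8, 202.3]
tool_rot: [0.0, 0.956, 0.294, -0.001]
contact_force: [0.5, -0.2, -1.9]
gripper_width: 0.652
gripper_force: 42.8
```

Request:
apply_moves --pt "-0.08 0 0 0 0 0.045" --pt "-0.17 0 0 0 0 0.09" --pt "-0.26 0 0 0 0 0.135" --pt "-0.35 0 0 0 0 0.175" --pt "-0.43 0 0 0 0 0.203"

```text
t: 13.5
tcp_pos: [400.9, 339.1, 202.6]
tool_rot: [0.001, 1.0, -0.021, -0.001]
contact_force: [-0.2, -0.6, -0.8]
gripper_width: 0.654
gripper_force: 42.8
```

Request:
apply_moves --pt "0 0 0 0 0 0" --pt "0 0 0 0 0 0" --pt "0 0 0 0 0 0" --pt "0 0 0 0 0 0"

```text
t: 13.9
tcp_pos: [402.5, 340.2, 203.2]
tool_rot: [-0.0, 1.0, -0.018, -0.0]
contact_force: [-1.1, 0.1, -0.5]
gripper_width: 0.649
gripper_force: 42.8
```

```bash
python3 plan.py 402.3,338.3,130,-2; python3 - <<'E'
from fit import *
im,C=snap('wrist','w8'); p=pose()[0]; print(fit(im,C,'yellow',p[0],p[1],-2,z0=p[2]-42,rad=61),p)
E
```

```text
now [402.5 340.2 203.2] -2.0 tilt [-0. -0. -1.] grip 0.649 42.79776825802401 F [-1.1  0.1 -0.5] q [0.59 0.39 1.62 0.   1.13 2.19] t 13.9
[-0.001, 0.01, 0.366] -0.0001
(array([401.5, 340.3]), np.float64(-3.0), 'iou', np.float64(0.954)) [402.4556009  340.15838789 203.26266801]
```

Request:
apply_moves --pt "0 0.008 0.12 0 0 0" --pt "0 0.008 0.25 0 0 0" --pt "0 0.008 0.38 0 0 0" --pt "0 0.008 0.48 0 0 0" --pt "0 0.008 0.54 0 0 0"

```text
t: 14.45
tcp_pos: [401.7, 338.1, 93.9]
tool_rot: [0.0, 1.0, -0.018, -0.001]
contact_force: [-0.2, -0.1, -1.0]
gripper_width: 0.654
gripper_force: 42.8
```

Request:
apply_moves --pt "0 0 0.015 0 0 0" --pt "0 0 0.03 0 0 0" --pt "0 0 0.04 0 0 0" --pt "0 0 0.048 0 0 0" --pt "0 0 0.048 0 0 0"

```text
t: 14.95
tcp_pos: [402.2, 338.4, 86.2]
tool_rot: [-0.0, 1.0, -0.018, 0.0]
contact_force: [-0.2, 0.5, -0.7]
gripper_width: 0.651
gripper_force: 42.8
```

Request:
apply_moves --pt "0 0 0.004 0 0 0" --pt "0 0 0.008 0 0 0" --pt "0 0 0.011 0 0 0" --pt "0 0 0.011 0 0 0"

```text
t: 15.35
tcp_pos: [402.0, 338.3, 83.6]
tool_rot: [0.0, 1.0, -0.018, -0.0]
contact_force: [-0.2, 0.4, -1.7]
gripper_width: 0.657
gripper_force: 42.8
```

Request:
apply_moves --pt "0 0 0.003 0 0 0" --pt "0 0 0.006 0 0 0" --pt "0 0 0.006 0 0 0"

```text
t: 15.65
tcp_pos: [402.2, 338.4, 82.9]
tool_rot: [-0.0, 1.0, -0.018, 0.0]
contact_force: [-2.0, -1.4, 9.3]
gripper_width: 0.656
gripper_force: 43.3
```

Request:
apply_moves --pt "0 0 -0.002 0 0 0" --pt "0 0 -0.002 0 0 0" --pt "0 0 -0.002 0 0 0" --pt "0 0 -0.002 0 0 0" --pt "0 0 -0.002 0 0 0" --gripper 1

```text
t: 16.15
tcp_pos: [402.0, 338.3, 82.8]
tool_rot: [0.0, 1.0, -0.018, -0.0]
contact_force: [-0.4, 0.4, 0.0]
gripper_width: 1.003
gripper_force: 0.0
```

Request:
apply_moves --pt "0 0 -0.1 0 0 0" --pt "0 0 -0.3 0 0 0" --pt "0 0 -0.5 0 0 0" --pt "0 0 -0.7 0 0 0" --pt "0 0 -0.9 0 0 0"

```text
t: 16.65
tcp_pos: [401.7, 338.1, 264.6]
tool_rot: [-0.0, 1.0, -0.018, -0.0]
contact_force: [0.6, -0.6, -0.3]
gripper_width: 0.999
gripper_force: 0.0
```

Request:
apply_moves --pt "0 0 0 0 0 0" --pt "0 0 0 0 0 0" --pt "0 0 0 0 0 0"

```text
t: 16.95
tcp_pos: [401.5, 338.0, 261.9]
tool_rot: [0.0, 1.0, -0.018, -0.001]
contact_force: [-0.1, 0.7, 0.0]
gripper_width: 1.0
gripper_force: 0.0
```

```bash
python3 - <<'E'
from fit import *
im,C=snap('wrist','w9'); p=pose()[0]; print(p); print(fit(im,C,'yellow',401,338,-2,z0=41,rad=61)); cv2.imwrite('pics/w9s.png',cv2.resize(im,None,fx=.6,fy=.6))
E
python3 plan.py 417,147,250,75
```

```text
[401.45215904 337.91537794 261.66552329]
(array([401.1, 339.1]), np.float64(-3.0), 'iou', np.float64(0.953))
now [401.5 337.9 261.7] -2.1 tilt [-0.0018  0.0013 -1.    ] grip 0.997 0.0 F [ 0.  -0.1 -0.6] q [0.59 0.32 1.55 0.   1.27 2.19] t 17.0
[0.056, 0.476, 0.029] -0.2141
[-0.252, 0.407, 0.029] -0.2141
```

View pics/w9s.png

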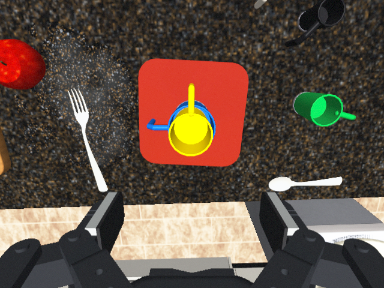

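Yellow is seated in blue at (401.1, 339.1), with its handle about 90° from blue's. Next is green.

Request:
apply_moves --pt "0.01 0.1 0.03 0 0 -0.045" --pt "0.02 0.2 0.03 0 0 -0.09" --pt "0.04 0.3 0.03 0 0 -0.135" --pt "0.05 0.4 0.03 0 0 -0.175" --pt "0.056 0.476 0.03 0 0 -0.214"

```text
t: 17.5
tcp_pos: [409.2, 241.5, 255.7]
tool_rot: [0.0, 0.949, 0.315, -0.001]
contact_force: [0.3, 0.5, -0.3]
gripper_width: 1.001
gripper_force: 0.0
```

Request:
apply_moves --pt "-0.05 0.08 0.03 0 0 -0.045" --pt "-0.1 0.16 0.03 0 0 -0.09" --pt "-0.16 0.26 0.03 0 0 -0.135" --pt "-0.21 0.34 0.03 0 0 -0.175" --pt "-0.252 0.407 0.03 0 0 -0.214"

```text
t: 18.0
tcp_pos: [417.0, 146.3, 249.8]
tool_rot: [-0.0, 0.792, 0.61, -0.001]
contact_force: [0.5, -0.3, -0.3]
gripper_width: 0.997
gripper_force: 0.0
```

Request:
apply_moves --pt "0 0 0 0 0 0" --pt "0 0 0 0 0 0" --pt "0 0 0 0 0 0" --pt "0 0 0 0 0 0"

```text
t: 18.4
tcp_pos: [417.4, 147.9, 250.7]
tool_rot: [-0.0, 0.794, 0.608, -0.0]
contact_force: [1.0, 0.2, 0.1]
gripper_width: 1.003
gripper_force: 0.0
```

```bash
python3 - <<'E'
from fit import *
im,C=snap('wrist','w10'); p=pose()[0]; print(p); print(fit(im,C,'green',416,147,-105,rad=61)); print(fit(im,C,'green',416,147,-95,rad=41))
E
python3 plan.py 416,147,42,75
```

```text
[417.43776233 147.85994955 250.73020952]
(array([417.1, 146.9]), np.float64(-106.6), 'iou', np.float64(0.953))
(array([417.1, 146.8]), np.float64(-106.6), 'iou', np.float64(0.953))
now [417.4 147.9 250.7] 74.9 tilt [-1.e-04 -3.e-04 -1.e+00] grip 0.998 0.0 F [-0.6 -0.1  0.3] q [0.21 0.21 1.74 0.   1.19 0.47] t 18.45
[-0.003, -0.003, 0.522] -0.0002
[-0.003, -0.003, 0.522] -0.0002
```

Request:
apply_moves --pt "-0.005 0 0.23 0 0 0.009" --pt "-0.005 0 0.46 0 0 0.009" --pt "-0.005 0 0.68 0 0 0.009" --pt "-0.005 0 0.85 0 0 0.009" --pt "-0.005 0 0.95 0 0 0.009"

```text
t: 18.95
tcp_pos: [416.2, 146.5, 58.6]
tool_rot: [-0.001, 0.802, 0.597, -0.001]
contact_force: [0.4, 0.1, 0.8]
gripper_width: 1.004
gripper_force: 0.0
```

Request:
apply_moves --pt "0 0 0.05 0 0 0" --pt "0 0 0.09 0 0 0" --pt "0 0 0.09 0 0 0" --pt "0 0 0.09 0 0 0"

```text
t: 19.35
tcp_pos: [417.8, 146.6, 43.6]
tool_rot: [0.0, 0.802, 0.597, 0.001]
contact_force: [0.2, 0.7, -0.3]
gripper_width: 1.005
gripper_force: 0.0
```

Request:
apply_moves --pt "0 0 0 0 0 0" --pt "0 0 0 0 0 0" --pt "0 0 0 0 0 0" --pt "0 0 0 0 0 0" --pt "0 0 0 0 0 0" --gripper 0 --squeeze 40

```text
t: 19.85
tcp_pos: [417.6, 146.5, 43.6]
tool_rot: [0.0, 0.802, 0.597, 0.001]
contact_force: [-1.6, 0.3, 16.7]
gripper_width: 0.525
gripper_force: 38.2
```

Request:
apply_moves --pt "0 0 0 0 0 0" --pt "0 0 0 0 0 0" --pt "0 0 0 0 0 0"

```text
t: 20.15
tcp_pos: [417.6, 146.5, 43.6]
tool_rot: [0.0, 0.802, 0.597, 0.001]
contact_force: [-2.8, 1.2, 16.4]
gripper_width: 0.526
gripper_force: 38.2
```

```bash
python3 plan.py 417,147,250,75
```

```text
now [417.6 146.5  43.6] 73.3 tilt [ 6.e-04  9.e-04 -1.e+00] grip 0.526 38.22121187928133 F [-2.8  1.2 16.4] q [0.2  0.56 1.98 0.   0.6  0.49] t 20.15
[0.001, -0.002, -0.516] -0.0046
[0.001, -0.002, -0.516] -0.0046
```

Request:
apply_moves --pt "0 0 -0.1 0 0 0" --pt "0 0 -0.3 0 0 0" --pt "0 0 -0.5 0 0 0" --pt "0 0 -0.7 0 0 0" --pt "0 0 -0.9 0 0 0"

```text
t: 20.65
tcp_pos: [416.8, 146.3, 224.8]
tool_rot: [0.0, 0.802, 0.597, 0.0]
contact_force: [0.7, 1.6, -1.8]
gripper_width: 0.521
gripper_force: 41.2
```

Request:
apply_moves --pt "0 0 0 0 0 0" --pt "0 0 0 0 0 0" --pt "0 0 0 0 0 0"

```text
t: 20.95
tcp_pos: [416.6, 146.2, 222.0]
tool_rot: [-0.0, 0.802, 0.597, -0.001]
contact_force: [0.2, -0.7, -0.3]
gripper_width: 0.523
gripper_force: 41.2
```

```bash
python3 - <<'E'
from fit import *
im,C=snap('wrist','w11'); p=pose()[0]; print(p); print(fit(im,C,'green',416,147,-106,z0=p[2]-43.6,rad=61))
E
python3 plan.py 401,339,225,87
```

```text
[416.50340312 146.22644519 221.76870553]
(array([416.5, 146.9]), np.float64(-106.9), 'iou', np.float64(0.952))
now [416.5 146.2 221.8] 73.3 tilt [-0.0011 -0.002  -1.    ] grip 0.523 41.21874732663855 F [-0.5  0.2 -0.5] q [ 0.2   0.25  1.79 -0.    1.11  0.49] t 21.0
[0.451, -0.175, -0.008] -0.0379
[0.468, -0.12, -0.008] -0.0379
```

Request:
apply_moves --pt "0.15 -0.06 0 0 0 -0.02" --pt "0.33 -0.13 0 0 0 -0.04" --pt "0.53 -0.21 0 0 0 -0.06" --pt "0.73 -0.28 0 0 0 -0.076" --pt "0.9 -0.35 0 0 0 -0.076"

```text
t: 21.5
tcp_pos: [401.0, 340.6, 221.5]
tool_rot: [-0.0, 0.724, 0.689, -0.001]
contact_force: [1.2, -0.6, -1.3]
gripper_width: 0.519
gripper_force: 41.2
```

Request:
apply_moves --pt "0 0 0 0 0 0" --pt "0 0 0 0 0 0" --pt "0 0 0 0 0 0" --pt "0 0 0 0 0 0"

```text
t: 21.9
tcp_pos: [401.8, 337.8, 222.6]
tool_rot: [-0.0, 0.726, 0.688, -0.0]
contact_force: [-0.2, -0.3, -1.3]
gripper_width: 0.516
gripper_force: 41.2
```

```bash
python3 - <<'E'
from fit import *
im,C=snap('wrist','w12'); p=pose()[0]; print(p); print(fit(im,C,'green',401,339,-93,z0=p[2]-43.6,rad=61))
E
python3 plan.py 401,339,120.6,87
```

```text
[401.92992496 337.93251606 222.68505696]
(array([401.5, 338.8]), np.float64(-93.0), 'iou', np.float64(0.944))
now [401.9 337.9 222.7] 87.0 tilt [-5.e-04 -4.e-04 -1.e+00] grip 0.521 41.22388717951253 F [ 0.2  0.  -1.2] q [ 0.59  0.36  1.6  -0.    1.18  0.64] t 21.95
[0.005, -0.005, 0.51] -0.0003
```

Request:
apply_moves --pt "0.001 -0.002 0.12 0 0 0" --pt "0.001 -0.002 0.24 0 0 0" --pt "0.001 -0.002 0.35 0 0 0" --pt "0.001 -0.002 0.43 0 0 0" --pt "0.001 -0.002 0.47 0 0 0"

```text
t: 22.45
tcp_pos: [401.1, 338.2, 127.7]
tool_rot: [-0.0, 0.726, 0.688, -0.001]
contact_force: [-0.8, -0.1, -0.1]
gripper_width: 0.522
gripper_force: 41.2
```

Request:
apply_moves --pt "0 0 0.01 0 0 0" --pt "0 0 0.02 0 0 0" --pt "0 0 0.03 0 0 0" --pt "0 0 0.032 0 0 0" --pt "0 0 0.032 0 0 0"

```text
t: 22.95
tcp_pos: [401.6, 339.2, 122.8]
tool_rot: [0.0, 0.725, 0.689, 0.0]
contact_force: [0.7, -0.1, -0.8]
gripper_width: 0.521
gripper_force: 41.2
```

Request:
apply_moves --pt "0 0 0.003 0 0 0" --pt "0 0 0.006 0 0 0" --pt "0 0 0.006 0 0 0"

```text
t: 23.25
tcp_pos: [401.4, 339.1, 121.3]
tool_rot: [0.0, 0.725, 0.689, -0.0]
contact_force: [0.2, -0.2, -1.0]
gripper_width: 0.525
gripper_force: 41.2
```

Request:
apply_moves --pt "0 0 0.003 0 0 0" --pt "0 0 0.006 0 0 0" --pt "0 0 0.006 0 0 0"

```text
t: 23.55
tcp_pos: [401.7, 339.4, 120.7]
tool_rot: [0.0, 0.725, 0.689, 0.001]
contact_force: [-1.8, -0.7, 9.8]
gripper_width: 0.522
gripper_force: 42.0
```

Request:
apply_moves --pt "0 0 -0.002 0 0 0" --pt "0 0 -0.002 0 0 0" --pt "0 0 -0.002 0 0 0" --pt "0 0 -0.002 0 0 0" --pt "0 0 -0.002 0 0 0" --gripper 1

```text
t: 24.05
tcp_pos: [401.4, 339.1, 120.4]
tool_rot: [-0.0, 0.725, 0.689, -0.0]
contact_force: [-0.6, -0.4, -0.4]
gripper_width: 0.999
gripper_force: 0.0
```

Request:
apply_moves --pt "0 0 -0.1 0 0 0" --pt "0 0 -0.3 0 0 0" --pt "0 0 -0.5 0 0 0" --pt "0 0 -0.7 0 0 0" --pt "0 0 -0.8 0 0 0"

```text
t: 24.55
tcp_pos: [402.1, 339.6, 283.9]
tool_rot: [0.0, 0.725, 0.689, 0.002]
contact_force: [-0.2, 0.7, -0.6]
gripper_width: 1.001
gripper_force: 0.0
```

Request:
apply_moves --pt "0 0 0 0 0 0" --pt "0 0 0 0 0 0" --pt "0 0 0 0 0 0"

```text
t: 24.85
tcp_pos: [401.0, 338.8, 279.4]
tool_rot: [-0.0, 0.725, 0.689, -0.001]
contact_force: [0.1, 0.4, 0.1]
gripper_width: 1.0
gripper_force: 0.0
```

```bash
python3 - <<'E'
from fit import *
im,C=snap('wrist','w13'); p=pose()[0]; print(p); print(fit(im,C,'green',401,339,-93,z0=77,rad=61)); cv2.imwrite('pics/w13s.png',cv2.resize(im,None,fx=.6,fy=.6))
E
python3 plan.py 603,255,250,22
```

```text
[400.94684985 338.77328355 279.29570529]
(array([401. , 339.2]), np.float64(-93.2), 'iou', np.float64(0.915))
now [400.9 338.8 279.3] 87.0 tilt [-0.0013 -0.0017 -1.    ] grip 1.004 0.0 F [-0.5  0.  -1. ] q [0.59 0.31 1.52 0.   1.32 0.64] t 24.9
[-0.183, 0.515, 0.073] 0.1806
[0.123, 0.533, 0.073] 0.1806
```

View pics/w13s.png

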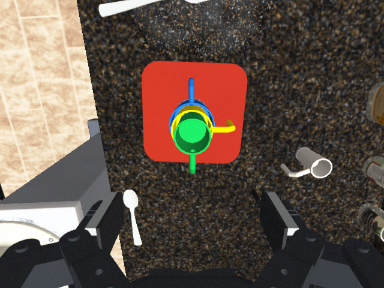

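Green is seated, with its handle opposite blue's. White is at (315,163) with its handle pointing left. Next is white.

Request:
apply_moves --pt "-0.04 0.1 0.01 0 0 0.04" --pt "-0.08 0.2 0.03 0 0 0.08" --pt "-0.12 0.31 0.05 0 0 0.12" --pt "-0.16 0.42 0.06 0 0 0.16" --pt "-0.183 0.515 0.07 0 0 0.181"

```text
t: 25.4
tcp_pos: [503.0, 296.4, 265.2]
tool_rot: [0.0, 0.89, 0.455, -0.001]
contact_force: [-1.0, 0.0, -0.1]
gripper_width: 1.002
gripper_force: 0.0
```

Request:
apply_moves --pt "0.025 0.1 0.01 0 0 0.04" --pt "0.05 0.2 0.03 0 0 0.08" --pt "0.07 0.31 0.05 0 0 0.12" --pt "0.1 0.42 0.06 0 0 0.16" --pt "0.123 0.533 0.07 0 0 0.181"

```text
t: 25.9
tcp_pos: [603.8, 254.8, 251.0]
tool_rot: [0.0, 0.982, 0.187, -0.001]
contact_force: [0.6, 0.7, -1.1]
gripper_width: 1.003
gripper_force: 0.0
```

Request:
apply_moves --pt "0 0 0 0 0 0" --pt "0 0 0 0 0 0" --pt "0 0 0 0 0 0" --pt "0 0 0 0 0 0"

```text
t: 26.3
tcp_pos: [602.7, 255.7, 252.5]
tool_rot: [-0.0, 0.982, 0.19, -0.0]
contact_force: [0.4, 0.4, -0.1]
gripper_width: 0.998
gripper_force: 0.0
```

```bash
python3 - <<'E'
from fit import *
im,C=snap('wrist','w14'); p=pose()[0]; print(p); print(fit(im,C,'white',603,255,-157,rad=41)); 
x,y=proj(C,np.array([[603,255,70.]]))[0].astype(int); print(x,y); a=im[max(0,y-110):y+110,max(0,x-130):x+130]; cv2.imwrite('pics/w14s.png',cv2.resize(a,None,fx=2,fy=2))
E
python3 plan.py 603,255,43,22
```

```text
[602.80559773 255.64809161 252.55174743]
(array([605. , 254.7]), np.float64(-159.4), 'iou', np.float64(0.732))
320 212
now [602.8 255.6 252.6] 21.9 tilt [-2.e-04 -1.e-04 -1.e+00] grip 1.002 0.0 F [-0.6 -0.4  0.2] q [0.31 0.52 1.24 0.   1.39 1.5 ] t 26.35
[-0.0, 0.002, 0.524] -0.0002
[-0.0, 0.002, 0.524] -0.0002
```

View pics/w14s.png

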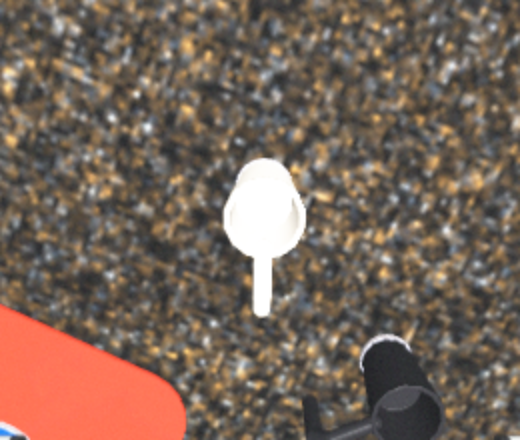

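```bash
sed -i "s/(S<40)&(V>110)/(S<45)\&(V>170)/" fit.py; python3 - <<'E'
from fit import *
im=cv2.imread('pics/w14.png');C=cal('wrist'); print(fit(im,C,'white',603,255,-157,rad=41)); r=ray(C,(322,210.5),70); h=ray(C,(321,256.5),62); print(r,np.degrees(np.arctan2(*(h-r)[::-1])),np.linalg.norm(h-r))
E
python3 plan.py 604,255,43,21
```

```text
(array([605. , 254.5]), np.float64(-159.3), 'iou', np.float64(0.938))
[605.40068117 254.48055964] -159.11039572264553 44.23371744252755
now [602.8 255.6 252.6] 21.9 tilt [-2.e-04 -1.e-04 -1.e+00] grip 1.002 0.0 F [-0.6 -0.4  0.2] q [0.31 0.52 1.24 0.   1.39 1.5 ] t 26.35
[0.002, 0.003, 0.524] 0.0026
[0.002, 0.003, 0.524] 0.0026
```

Request:
apply_moves --pt "0.008 0.009 0.23 0 0 0.007" --pt "0.008 0.009 0.46 0 0 0.007" --pt "0.008 0.009 0.68 0 0 0.007" --pt "0.008 0.009 0.85 0 0 0.007" --pt "0.008 0.009 0.95 0 0 0.007"

```text
t: 26.85
tcp_pos: [603.9, 254.1, 59.8]
tool_rot: [0.0, 0.984, 0.179, -0.002]
contact_force: [-0.8, -0.5, -0.1]
gripper_width: 0.997
gripper_force: 0.0
```

Request:
apply_moves --pt "0 0 0.05 0 0 0" --pt "0 0 0.098 0 0 0" --pt "0 0 0.098 0 0 0" --pt "0 0 0.098 0 0 0"

```text
t: 27.25
tcp_pos: [606.1, 254.4, 43.8]
tool_rot: [-0.0, 0.984, 0.179, 0.001]
contact_force: [-0.1, -0.4, 1.1]
gripper_width: 1.002
gripper_force: 0.0
```

Request:
apply_moves --pt "0 0 0 0 0 0" --pt "0 0 0 0 0 0" --pt "0 0 0 0 0 0" --pt "0 0 0 0 0 0" --pt "0 0 0 0 0 0" --gripper 0 --squeeze 35

```text
t: 27.75
tcp_pos: [605.9, 254.3, 43.3]
tool_rot: [-0.0, 0.984, 0.179, 0.0]
contact_force: [-0.8, 0.0, 6.2]
gripper_width: 0.38
gripper_force: 34.6
```

Request:
apply_moves --pt "0 0 0 0 0 0" --pt "0 0 0 0 0 0" --pt "0 0 0 0 0 0"

```text
t: 28.05
tcp_pos: [605.9, 254.3, 43.4]
tool_rot: [-0.0, 0.984, 0.179, 0.0]
contact_force: [-0.5, -0.6, 5.2]
gripper_width: 0.373
gripper_force: 34.6
```

```bash
python3 plan.py 605,254.5,250,20.7
```

```text
now [605.9 254.3  43.4] 20.6 tilt [ 9.e-04  0.e+00 -1.e+00] grip 0.373 34.60969630548789 F [-0.5 -0.6  5.2] q [0.31 0.75 1.43 0.   0.96 1.52] t 28.05
[-0.002, -0.001, -0.517] -0.0003
[-0.002, -0.001, -0.517] -0.0003
```

Request:
apply_moves --pt "0 0 -0.1 0 0 0" --pt "0 0 -0.3 0 0 0" --pt "0 0 -0.5 0 0 0" --pt "0 0 -0.75 0 0 0" --pt "0 0 -0.98 0 0 0"

```text
t: 28.55
tcp_pos: [605.3, 254.1, 241.0]
tool_rot: [-0.0, 0.984, 0.179, 0.0]
contact_force: [1.0, -0.0, -0.5]
gripper_width: 0.376
gripper_force: 35.0
```

Request:
apply_moves --pt "0 0 0 0 0 0" --pt "0 0 0 0 0 0" --pt "0 0 0 0 0 0"

```text
t: 28.85
tcp_pos: [604.9, 253.9, 237.5]
tool_rot: [0.0, 0.984, 0.179, -0.001]
contact_force: [-0.5, 0.3, -1.1]
gripper_width: 0.372
gripper_force: 35.0
```

```bash
python3 - <<'E'
from fit import *
im,C=snap('wrist','w15'); p=pose()[0]; print(p); print(fit(im,C,'white',605,254,-159,z0=p[2]-43.4,rad=41))
E
python3 plan.py 401,339,240,-3
```

```text
[604.76813376 253.94130746 237.18831895]
(array([604.3, 254. ]), np.float64(-159.4), 'iou', np.float64(0.833))
now [604.8 253.9 237.2] 20.6 tilt [-2.8e-03 -2.0e-04 -1.0e+00] grip 0.38 34.9591290043827 F [ 0.2  0.2 -2. ] q [0.31 0.53 1.25 0.   1.36 1.52] t 28.9
[-0.402, -0.378, -0.007] 0.0656
[-0.471, -0.288, -0.007] 0.0656
```

Request:
apply_moves --pt "-0.06 -0.06 0 0 0 0.02" --pt "-0.14 -0.13 -0.01 0 0 0.04" --pt "-0.22 -0.21 -0.01 0 0 0.066" --pt "-0.31 -0.3 -0.01 0 0 0.066" --pt "-0.402 -0.378 -0.01 0 0 0.066"

```text
t: 29.4
tcp_pos: [502.2, 296.8, 239.4]
tool_rot: [0.0, 0.997, 0.076, -0.001]
contact_force: [-0.7, 0.2, -0.2]
gripper_width: 0.38
gripper_force: 35.0
```

Request:
apply_moves --pt "-0.1 -0.06 0 0 0 0.02" --pt "-0.2 -0.12 -0.01 0 0 0.04" --pt "-0.3 -0.18 -0.01 0 0 0.066" --pt "-0.4 -0.24 -0.01 0 0 0.066" --pt "-0.471 -0.288 -0.01 0 0 0.066"

```text
t: 29.9
tcp_pos: [400.1, 339.3, 241.8]
tool_rot: [0.001, 1.0, -0.027, -0.001]
contact_force: [-0.0, -0.2, -0.6]
gripper_width: 0.378
gripper_force: 35.0
```

Request:
apply_moves --pt "0 0 0 0 0 0" --pt "0 0 0 0 0 0" --pt "0 0 0 0 0 0" --pt "0 0 0 0 0 0"

```text
t: 30.3
tcp_pos: [402.6, 339.0, 242.7]
tool_rot: [0.0, 1.0, -0.028, 0.0]
contact_force: [0.4, 0.5, -1.2]
gripper_width: 0.377
gripper_force: 35.0
```

```bash
python3 - <<'E'
from fit import *
im,C=snap('wrist','w16'); p=pose()[0]; print(p); print(fit(im,C,'white',401,339,177,z0=p[2]-43.4,rad=41))
E
python3 plan.py 401,339,156.4,-3
```

```text
[402.48902064 339.00998206 242.72576041]
(array([397.6, 339.3]), np.float64(177.0), 'iou', np.float64(0.675))
now [402.5 339.  242.7] -3.2 tilt [-0.e+00  1.e-04 -1.e+00] grip 0.378 34.961998922080966 F [ 0.6 -0.9 -1.8] q [ 0.59  0.34  1.57 -0.    1.23  2.21] t 30.35
[-0.007, 0.0, 0.432] -0.0011
```

Request:
apply_moves --pt "-0.004 0 0.1 0 0 0" --pt "-0.004 0 0.2 0 0 0" --pt "-0.004 0 0.29 0 0 0" --pt "-0.004 0 0.36 0 0 0" --pt "-0.004 0 0.39 0 0 0"

```text
t: 30.85
tcp_pos: [401.0, 338.8, 163.7]
tool_rot: [0.0, 1.0, -0.028, -0.001]
contact_force: [0.2, -0.5, -0.3]
gripper_width: 0.377
gripper_force: 34.9
```

Request:
apply_moves --pt "0 0 0.01 0 0 0" --pt "0 0 0.02 0 0 0" --pt "0 0 0.03 0 0 0" --pt "0 0 0.034 0 0 0" --pt "0 0 0.034 0 0 0"

```text
t: 31.35
tcp_pos: [401.2, 339.4, 158.3]
tool_rot: [-0.0, 1.0, -0.028, 0.0]
contact_force: [0.8, -0.2, -0.6]
gripper_width: 0.378
gripper_force: 34.9
```

Request:
apply_moves --pt "0 0 0.003 0 0 0" --pt "0 0 0.006 0 0 0" --pt "0 0 0.006 0 0 0"

```text
t: 31.65
tcp_pos: [401.0, 339.3, 156.9]
tool_rot: [0.0, 1.0, -0.027, -0.0]
contact_force: [0.6, 0.5, -0.2]
gripper_width: 0.378
gripper_force: 34.9
```

Request:
apply_moves --pt "0 0 0.003 0 0 0" --pt "0 0 0.005 0 0 0" --pt "0 0 0.005 0 0 0"

```text
t: 31.95
tcp_pos: [401.3, 339.5, 156.3]
tool_rot: [-0.0, 1.0, -0.028, 0.0]
contact_force: [-1.0, -1.4, 6.8]
gripper_width: 0.376
gripper_force: 35.5
```

Contact came at the expected height, so I'll release, retreat and check.

Request:
apply_moves --pt "0 0 -0.002 0 0 0" --pt "0 0 -0.002 0 0 0" --pt "0 0 -0.002 0 0 0" --pt "0 0 -0.002 0 0 0" --pt "0 0 -0.002 0 0 0" --gripper 1

```text
t: 32.45
tcp_pos: [401.1, 339.3, 156.2]
tool_rot: [0.0, 1.0, -0.028, -0.0]
contact_force: [0.1, -0.0, 0.5]
gripper_width: 0.998
gripper_force: 0.0
```

Request:
apply_moves --pt "0 0 -0.1 0 0 0" --pt "0 0 -0.3 0 0 0" --pt "0 0 -0.5 0 0 0" --pt "0 0 -0.7 0 0 0" --pt "0 0 -0.8 0 0 0"

```text
t: 32.95
tcp_pos: [401.7, 339.8, 319.8]
tool_rot: [-0.001, 1.0, -0.027, 0.002]
contact_force: [0.4, 0.4, -0.8]
gripper_width: 0.998
gripper_force: 0.0
```

Request:
apply_moves --pt "0 0 0 0 0 0" --pt "0 0 0 0 0 0" --pt "0 0 0 0 0 0"

```text
t: 33.25
tcp_pos: [400.6, 339.0, 315.1]
tool_rot: [0.001, 1.0, -0.028, -0.001]
contact_force: [0.6, 0.2, 0.6]
gripper_width: 1.0
gripper_force: 0.0
```

```bash
python3 - <<'E'
from fit import *
im,C=snap('wrist','w17'); s,D2=snap('scene','s17'); print(fit(im,C,'white',401,339,177,z0=113,rad=41)); print(proj(D2,np.array([[401,339,183.],[401,339,5]])))
x,y=proj(D2,np.array([[401,339,90.]]))[0].astype(int)
b=cv2.resize(s[y-75:y+75,x-60:x+60],(384,480)); cv2.imwrite('pics/e17.png',np.hstack([cv2.resize(im[40:340,160:420],(416,480)),b]))
E
```

```text
(array([401.2, 339.6]), np.float64(176.1), 'iou', np.float64(0.823))
[[288.91288864 241.81425155]
 [289.7486755  304.46283342]]
```

View pics/e17.png

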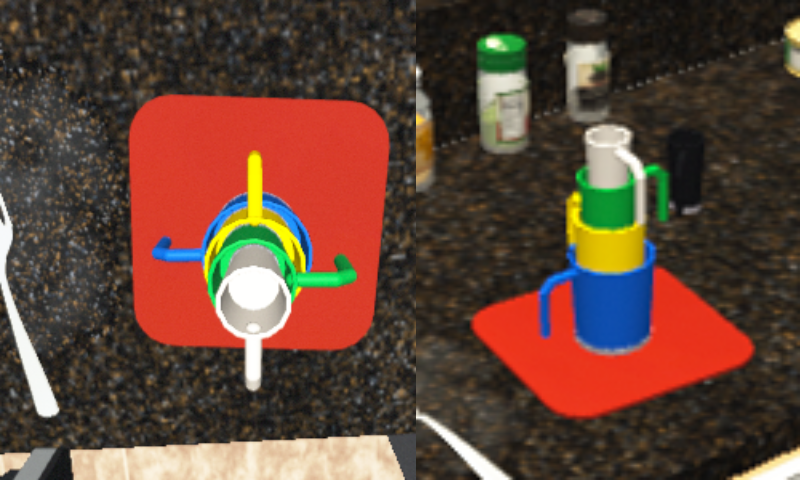

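The nest stands upright and fully seated on the trivet, with each handle a quarter turn from the one below. The gripper is clear, so I'll hand it in.

```bash
python3 -c "
from cell import sign_off
print(sign_off())"
```

```text
the job is handed in; nothing more can be done
None
```

The four cups are nested blue, yellow, green, white in the middle of the red trivet, and the job is handed in. My last pictures show every cup upright and fully seated with handles about 90° apart; no verdict came back.

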